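# Snap the sprung cap onto the zoom lens

### The job

The camera zoom lens in its slanted stand must not gather dust: pinch the two tabs of the loose grey lens cap together, pick it up by them, and fit it squarely into the front rim of the lens with gentle pressure until its flange sits on the rim all round. Then let the tabs go so that they spring out under the rim's lip and hold the cap, and take your hand away. Leave the clip tin, stapler, calculator and tape roll where they are.

Things in the scene. Friction and masses are not known exactly. Their poses are not given: they have to be found in the camera images.
- lens_barrel: Black zoom lens, 82 mm across, fixed in a slanted wooden stand (120x110 mm) that is fixed to the desk. Origin on the lens axis at its rear end, 45 mm above the desk; its z axis is the lens axis, pointing out of the front, 18 degrees off vertical, leaning mostly towards the robot. Any turn of the cap about this axis fits.
- lens_front (a point): Point on the lens axis, 95 mm from the rear, where the fixed barrel ends; axes as the lens. Ahead of it a stiff front barrel (pressing does not move it) stands drawn out by an amount that differs each time and is not reported: its flat front rim lies 15 to 37 mm ahead of this point, so feel for it or look.
- lens_stand: The stand with the lens; origin under the middle of its foot. The lens's front rim is a round collar 84 mm across. Its lip is 66 mm across inside and 3 mm thick; behind the lip is a groove 70 mm across; the floor with the glass lies 14 mm behind the rim plane. The cap's plug enters the lip with 1.5 mm to spare all round.
- cap: Loose grey sprung lens cap, about 0.08 kg, lying plug down on the desk. Origin at the centre of the plug's underside, z axis out of its outer face. Plug 63 mm across, 10 mm long, its foot chamfered to 55 mm over the first 4.5 mm; then a flange 80 mm across from z = 10 to 14.5 mm, whose underside comes to rest on the lens rim.
- cap_grip (a point): Midway between the cap's two black upright tab fins, 26.5 mm above the cap's origin. The fins' outer faces are at x = +22 and -22 mm of the cap (44 mm apart at rest); each is 26 mm wide along y, 6 mm thick, from z = 14.5 to 38.5 mm. Pinched along x each slides in 6.5 mm (31 mm apart outside) against a spring of 3 N rising to 7 N.
- cap_flange (a point): Centre of the underside of the cap's flange (cap z = 10 mm). Below it each fin carries a square-ended tongue, 14 mm wide, at cap z = 2 to 5 mm, which at rest sticks out of the plug to 36.5 mm from the middle; fully pinched it is inside the plug. Unpinched tongues cannot pass the lip however hard they are pressed.
- tab_a (a joint): Travel of the tab at the cap's +x side in m: 0 at rest (sprung out), 0.0065 fully pinched; about 0.001 to 0.0025 when its tongue has sprung out into the lens's groove under the lip; 0.0035 or more while inside the lip.
- tab_b (a joint): The same for the tab at the cap's -x side.
- clip_tin: Bystander, loose: round tin of paper clips with green lid, 69 mm across, 27 mm high. Origin at the centre of its underside. Leave it alone.
- stapler: Bystander, loose: red and black stapler, 155 mm long, 36 mm wide, 48 mm high. Origin at the centre of its underside. Leave it alone.
- calculator: Bystander, loose: desk calculator, 122x74x13 mm. Origin at the centre of its underside. Leave it alone.
- tape_roll: Bystander, loose: roll of brown tape lying flat, 93 mm across, 48 mm high. Origin at the centre of its underside. Leave it alone.

How it is judged:
By the outcome, as a careful person would: the job done as asked, in the order asked, and still so for the second after the job is handed in, with the robot touching nothing.
It also fails if it takes over 45 s, if anything falls off the work surface, if the arm or the gripper's body presses on something with over 40 N, if the wrist force passes 120 N, or if a joint passes its speed limit or range.

### The arm

A 6-joint arm with a two-finger parallel gripper is mounted at the origin on the work surface; the furniture and walls round the work are solid. World frame = base frame: x ahead of the robot, y to its left, z up, the work surface at z = 0. Lengths are in mm, angles in rad, forces in N, time in s.
With the tool pointing down it reaches from about 400 to 925 mm from the base axis. Payload 12.5 kg.
Tool frame: the origin (TCP) lies at the very end of the fingers, on their centre line; the grasp point (between the pads) lies 19 mm behind it; z points along the fingers, y is the line along which they close (so a half turn about z gives the same grasp; the last joint's range is limited). The gripper opens to 95 mm and grips with 3 to 60 N. Pads are 20 mm wide; open, the fingers measure 119 mm over their backs; the gripper's body (75 mm by 180 mm) begins 59 mm behind the grasp point.
Start: joints at [-1.256, 0.491, 1.559, -0, 1.092, -0.106], TCP at [255.331, -570.485, 214.661] pointing down, gripper open.
Joint ranges: [-3.1, 3.1], [-0.84, 2.19], [0.05, 2.79], [-1.13, 4.28], [0.06, 2.93], [-2.69, 2.69]. Speed limits (rad/s): [2.22, 2.22, 2.79, 3.14, 3.14, 3.14].

### API

Orientations are given as [roll, pitch, yaw] about the fixed x, y, z axes, in that order (R = Rz(yaw) Ry(pitch) Rx(roll)).
In Python, from cell import env gives the robot as it stands.
- The arm moves only by the shell command python3 steer.py, which reads ROWS from standard input. ROWS is a JSON object with one list for each field, all of the same length, 1 to 5, a row being the entries at one place: x, y, z (the shift in shares of 250 mm (1.0 is 250 mm)), rz (a turn about the tool's z in shares of pi rad (1.0 is pi rad)), aperture (the opening from 0.0 (shut) to 1.0 (fully open)); each row is the pose to reach, as a shift and turn from the pose commanded when the command began, along the tool's axes at that moment; what a row does not reach only later rows make up. A row lasts 1/12 s, in which the tool goes at most 41.7 mm and 0.125 rad, less where a joint would pass 70% of its speed; a pose out of reach is approached as far as the arm can. The fingers move at their own pace and stop on an object; the grip force is fixed at half the most. Time passes only in rows, so rows that do not move let the fingers close. It prints the time, the measured TCP pose, the force, the opening and the grip force at its end. A shift or turn number past 1, either way, is cut back to 1. Input that does not fit is refused with a message, and nothing moves.
- env.state(): the state, without advancing time (a new reading comes with each control period).
- env.read_camera(name): name is "side" or "top"; returns (picture, depth): 384x512x3 uint8, red, green, blue; 384x512 float32, mm along the optical axis (not along the pixel's ray), 0 where there is no reading.
- env.camera_info(name): a dict with "vertical_fov" (degrees; the focal length in pixels is half the picture's height over the tangent of half this angle, whatever the lens; pixels are square), "cx", "cy" (the principal point, pixels), "dist_coeffs" ([k1, k2, p1, p2, k3] as OpenCV has them; the pictures are not rectified), "origin" and "attitude" of the camera in the world. Camera axes: x right, y down, z forward; pixel columns grow to the right and rows downward; lengths in mm; the calibration is good to about 2 mm. A picture is of the moment at which its call begins. camera_info takes no time and is no camera call.
- env.job_done(): hands the job in; it is judged then, once.
The state is a dict: "t": time; "joints": joint angles; "qvel": joint speeds; "tau": joint torques, N m; "eef_pos": TCP position; "tcp_rot": TCP orientation; "ft_force": force on the tool from outside, world axes, zero at the start; "moment": the same for the moment, N m; "opening": opening from 0.0 (shut) to 1.0 (fully open); "grip_force": force on a finger pad.
Only numpy, scipy, OpenCV 4.12 (cv2) and the standard library are available. Lean on these libraries where they do the work, as an engineer would, in place of code of your own. Each camera call takes 0.05 s, during which the arm holds its last target. There are 200 camera calls.

## Working session

There is one attempt and no reset: what is moved stays moved. The work goes in short steps, Python scripts to look and compute and a shell command to move; the robot and the scene stay as the last step left them, time stands still between calls to the robot, and variables do not carry over. Pictures are saved under pics/ and viewed, at most 10 in all, crops included, and the job is handed in when it is done.

```bash
ls; mkdir -p pics; python3 - <<'E'
from cell import env
import cv2,numpy as np
print(env.state())
for n in("top","side"):
    p,d=env.read_camera(n); print(n,env.camera_info(n))
    np.savez(f"pics/{n}0.npz",p=p,d=d); cv2.imwrite(f"pics/{n}0.png",p[:,:,::-1])
E
```

```text
cell.py
pics
steer.py
{'t': 0.0, 'joints': array([-1.25558603e+00,  4.91572543e-01,  1.55945290e+00, -1.81555322e-05,
        1.09167570e+00, -1.05603515e-01]), 'qvel': array([-1.06775084e-03, -7.62386321e-04,  3.08597400e-05, -6.13771196e-04,
       -1.51036911e-03,  3.48884661e-04]), 'tau': array([ 1.18099433e-03, -6.12645435e+01, -2.58179533e+01,  6.93037058e-02,
        4.82398644e-02, -1.42106110e-04]), 'eef_pos': array([ 255.25469663, -570.23750373,  214.05248749]), 'tcp_rot': array([-3.14048864e+00, -1.00831090e-04,  4.20822134e-01]), 'ft_force': array([-0.53227819,  0.04881372, -0.75555074]), 'moment': array([ 0.01819679, -0.03921608, -0.00984983]), 'grip_force': 0.0, 'opening': 1.0006421311911193}
top {'vertical_fov': 54.0738084119964, 'cx': 258.76977061427635, 'cy': 190.84654832261285, 'dist_coeffs': array([-0.06747361,  0.        ,  0.        ,  0.        ,  0.        ]), 'origin': array([ 538.70420484,  -31.60611636, 1127.47571577]), 'attitude': array([-3.08931431,  0.02152735, -1.59644537])}
side {'vertical_fov': 50.245087389795245, 'cx': 254.69693757775468, 'cy': 190.9277499348139, 'dist_coeffs': array([-0.14856546,  0.        ,  0.        ,  0.        ,  0.        ]), 'origin': array([ 89.94154716, 906.56433986, 613.60838114]), 'attitude': array([-2.04052428, -0.02632999, -2.66326216])}
```

View pics/top0.png

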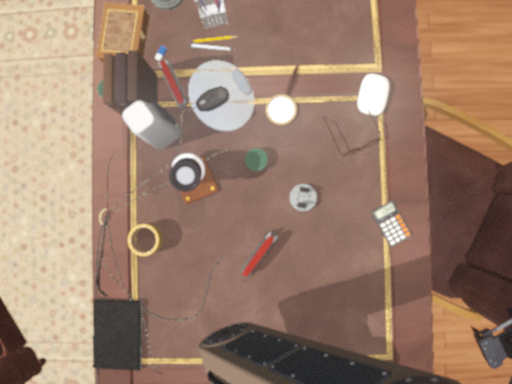

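View pics/side0.png

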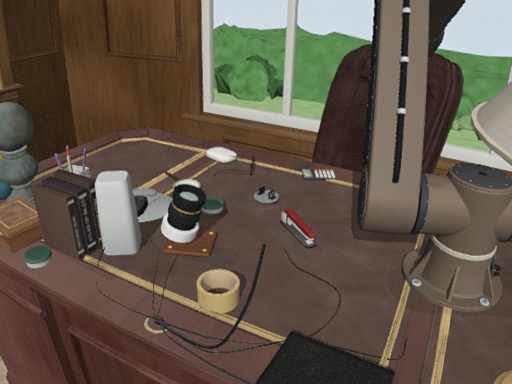

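The top view shows the cap at about (304,197), its dark fins above and below centre. The lens rim is at about (187,173) and the clip tin at (257,160). In the side view the lens front is at about (187,190) and the cap at (266,196). Next I'll measure them.

```bash
cat > h.py <<'E'
import numpy as np,cv2
from scipy.spatial.transform import Rotation as R
from cell import env
def cam(n):
    i=env.camera_info(n); f=192/np.tan(np.radians(i["vertical_fov"])/2)
    return np.array([[f,0,i["cx"]],[0,f,i["cy"]],[0,0,1]]),i["dist_coeffs"],np.array(i["origin"]),R.from_euler("xyz",i["attitude"]).as_matrix()
def rays(n,uv):
    K,D,o,A=cam(n); q=cv2.undistortPoints(np.float64(uv).reshape(-1,1,2),K,D).reshape(-1,2)
    return o,np.c_[q,np.ones(len(q))]@A.T      # dir has unit depth
def cloud(n,d):
    uv=np.stack(np.meshgrid(np.arange(512),np.arange(384)),-1).reshape(-1,2)
    o,r=rays(n,uv); return (o+r*d.reshape(-1,1)).reshape(384,512,3)
def plane(n,uv,z):
    o,r=rays(n,uv); return o+r*((z-o[2])/r[:,2])[:,None]
def project(n,P):
    K,D,o,A=cam(n); return cv2.projectPoints((np.atleast_2d(P)-o)@A,np.zeros(3),np.zeros(3),K,D)[0].reshape(-1,2)
E
python3 - <<'E'
from h import *
for n,(u,v),(u2,v2) in(("top",(304,197),(187,173)),("side",(266,196),(187,190))):
    z=np.load(f"pics/{n}0.npz"); P=cloud(n,z["d"])
    print(n,"cap",P[v,u],"lens",P[v2,u2], "desk", P[250,330] if n=="top" else P[250,270])
z=np.load("pics/top0.npz"); P=cloud("top",z["d"]); np.set_printoptions(linewidth=250)
print("z cap\n",P[180:216:2,288:322:2,2].round().astype(int))
print("z lens\n",P[148:200:3,162:216:3,2].round().astype(int))
a=cv2.resize(z["p"][175:220,280:330],None,fx=9,fy=9,interpolation=2); b=cv2.resize(z["p"][148:203,160:218],None,fx=7.36,fy=7.36,interpolation=2)
s=np.load("pics/side0.npz")["p"]
h=405; w=np.hstack([cv2.resize(x,(int(h*x.shape[1]/x.shape[0]*0.8),h)) if 0 else x for x in (a,cv2.resize(b,(350,405)))])
cv2.imwrite("pics/crop.png",w[:,:,::-1])
cv2.imwrite("pics/crops.png",cv2.resize(s[165:265,150:290],None,fx=5.5,fy=5.5,interpolation=2)[:,:,::-1])
E
```

```text
top cap [ 575.80047418 -142.46181766   13.390702  ] lens [643.21968156 177.11946223 141.86316672] desk [ 416.62597621 -215.94227222    2.62791083]
side cap [ 571.56090449 -134.12987388   15.26906249] lens [656.51359683 160.12354174 143.12023934] desk [441.78166709 106.92895123   0.99074656]
z cap
 [[   2    4    3    2    4    2    2    6    0   -1    2    2    2    0   -3    4    0]
 [   2    1    0    2    4   -1    4    3    0    1    4   -2   -1    1    5    1   -2]
 [   1   -3    4    0    2    0   13   17   19   18    3    5    2    1   -1    4    3]
 [   1    3    1   -3   15   17   15   15   17   13   11   17   -1    3    2    2    3]
 [  -2    1    2   17   11   20   15   17   18   17   16   16   14    4    3   -2    2]
 [  -3    2   14   15   13   16   35   40   38   38   41   16   15   14 1127    2    2]
 [  -1   15   12   13   13   18   18   15   17   15   17   19   15   15    5    1    2]
 [   4   16   17   15   12   15   19   16   17   18   18   16   13   13    1    2    2]
 [   2   17   17   12   15   14   15   15   14   18   18   14   15   18   -5    0   -1]
 [   1   
[... 1766 characters left out ...]
41  138  134  132  144   55   17   13   11    8]
 [  -1   -2    0  153  141  137  139  135  136  134  132  133  143   11   13   15   16   13]
 [  -1    4    0   -1  151  133  133  135  133  132  130  144   11   13   15   10   12   10]
 [   3    3    3    5    3  144  149  129  134  129  142  139   10   15   14   11   14   12]
 [   2    1   -1    2    1    1  142  144  142  139   13   12   15   10   12   12   12   16]
 [   4    1    5    3    1    2   -3   16   15   10   12   12   15   16   14   10   12    4]
 [   5    0    4    1    1    0    1   17   13   16   14   10   15   15   10   -1    2    4]
 [   1    5   -1    4    0    2   -2   15   10   13   16   13    3    3    2   -3    3    3]]
```

View pics/crop.png

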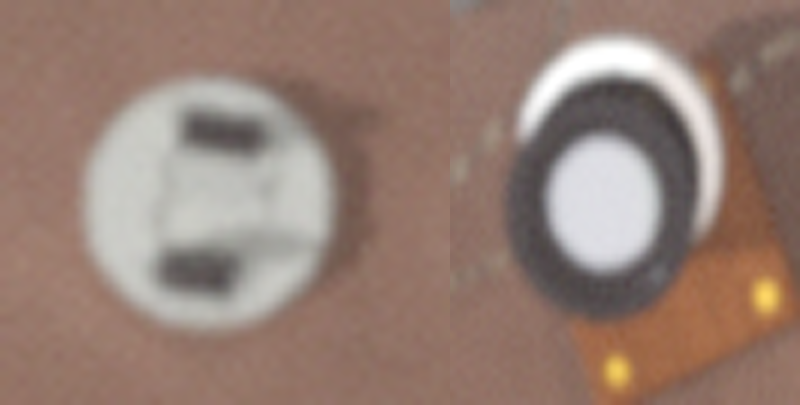

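View pics/crops.png

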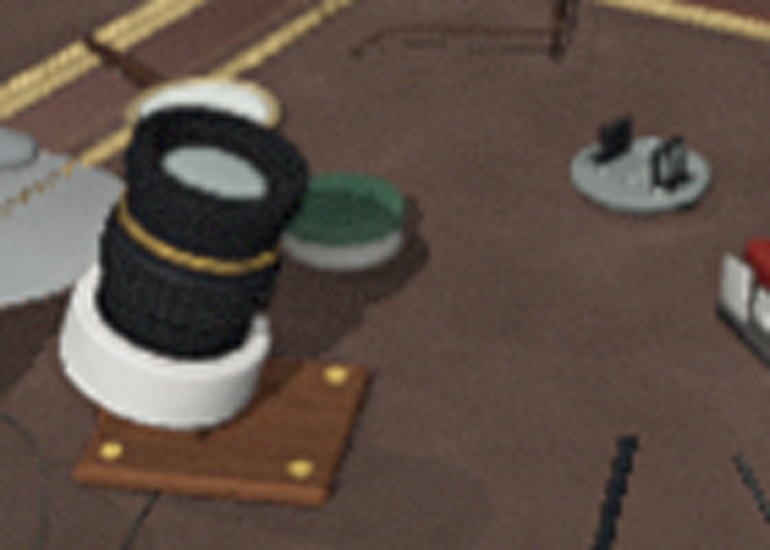

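The crop shows the cap's fins at roughly (303,189) and (302,205) in the top image. The lens rim is a dark annulus leaning towards the robot and slightly to the right. I'll fit both with depth and colour.

```bash
python3 - <<'E'
from h import *
from scipy.optimize import least_squares
z=np.load("pics/top0.npz"); P=cloud("top",z["d"]); rgb=z["p"].astype(int); mx=rgb.max(-1); V,U=np.mgrid[:384,:512]
near=np.hypot(U-304,V-197)<18
# cap flange by not-red & height
m=near&(rgb[...,0]-rgb[...,2]<25)&(np.abs(P[...,2])<60)
dark=near&(mx<120)&(P[...,2]>28)&(P[...,2]<60)
n,l,st,c=cv2.connectedComponentsWithStats(dark.astype(np.uint8)); print(st,c)
disc=(near&(P[...,2]>8)&(P[...,2]<60)).astype(np.uint8)
ct=max(cv2.findContours(disc,0,1)[0],key=len); (e,ax,an)=cv2.fitEllipse(ct); print("cap flange",plane("top",[e],14.5),"diam mm",np.array(ax)*1113/377)
big=[i for i in range(1,n) if st[i,4]>=12]
C=[plane("top",[c[i]],38.5)[0] for i in big]; print("fins",C)
if len(C)==2:
    d=C[0]-C[1]; print("sep",np.linalg.norm(d),"mid",(C[0]+C[1])/2,"fin axis yaw deg",np.degrees(np.arctan2(d[1],d[0])))
for i in big: print("rect",cv2.minAreaRect(np.argwhere(l==i)[:,::-1].astype(np.float32)))
# lens: both cameras
from itertools import product
def lens(p,d,nm,box):
    P=cloud(nm,d); u0,u1,v0,v1=box; Q=P[v0:v1,u0:u1].reshape(-1,3); mxx=p[v0:v1,u0:u1].max(-1).reshape(-1); return Q,mxx
Q,M=lens(z["p"],z["d"],"top",(162,216,148,200))
ok=(Q[:,2]>120)&(Q[:,2]<200); Q=Q[ok];M=M[ok]
# joint fit: center c, normal from azimuth/tilt
n=np.array([-.3,-.1,.95]);n/=np.linalg.norm(n); cen=np.array([640,177,153.])
for it in range(8):
    r=Q-cen; h=r@n; rad=np.linalg.norm(r-h[:,None]*n,axis=1)
    F=(rad<27)&(abs(h+14)<8); Rm=(rad>33)&(rad<44)&(abs(h)<6)
    A=np.r_[np.c_[Q[F],np.ones(F.sum())*1],np.c_[Q[Rm],np.ones(Rm.sum())]]
    # z = a x + b y + c (+14/nz for the floor)
    pts=np.r_[Q[F]+14*n,Q[Rm]]; g=np.linalg.lstsq(np.c_[pts[:,:2],np.ones(len(pts))],pts[:,2],rcond=None)[0]
    n=np.array([-g[0],-g[1],1]);n/=np.linalg.norm(n)
    for nm,X in(("F",Q[F]),("R",Q[Rm])):
        gg=np.linalg.lstsq(np.c_[X[:,:2],np.ones(len(X))],X[:,2],rcond=None)[0]; k=np.array([-gg[0],-gg[1],1]);k/=np.linalg.norm(k)
        if it==7: print(nm,len(X),"tilt",np.degrees(np.arccos(k[2])),"az",np.degrees(np.arctan2(k[1],k[0])),"z at cen",gg@[cen[0],cen[1],1])
    # circle centre: rim outer contour rays onto rim plane
    D=cloud("top",z["d"]); rr=D-cen; hh=rr@n; ra=np.linalg.norm(rr-hh[...,None]*n,axis=-1)
    mk=((ra<48)&(abs(hh)<6)|(ra<36)&(abs(hh+9)<14)).astype(np.uint8)
    ct=max(cv2.findContours(mk,0,1)[0],key=len)
    o,ry=rays("top",ct.reshape(-1,2)); p0=np.array([cen[0],cen[1],g@[cen[0],cen[1],1]])
    X=o+ry*(((p0-o)@n)/(ry@n))[:,None]
    ex=np.cross([0,1,0],n);ex/=np.linalg.norm(ex);ey=np.cross(n,ex); ab=np.c_[(X-p0)@ex,(X-p0)@ey]
    s=np.linalg.lstsq(np.c_[2*ab,np.ones(len(ab))],(ab**2).sum(1),rcond=None)[0]; rc=np.sqrt(s[2]+s[0]**2+s[1]**2)
    cen=p0+s[0]*ex+s[1]*ey
print("n",n,"tilt",np.degrees(np.arccos(n[2])),"az",np.degrees(np.arctan2(n[1],n[0])),"cen",cen,"R",rc)
# glass blob and collar outline from colour
g=((mx>150)&(np.hypot(U-186,V-175)<12)).astype(np.uint8); ct=max(cv2.findContours(g,0,1)[0],key=len); e=cv2.fitEllipse(ct); print("glass ell",e)
print("stand bottom origin est: axis at z=45", cen-n*((cen[2]-45)/n[2]),"ext",(cen[2]-45)/n[2]-95)
E
```

```text
[[     0      0    512    384 196579]
 [   301    189      8      3     17]
 [   299    203      7      2     12]] [[255.49291633 191.49940736]
 [304.29411765 189.94117647]
 [302.41666667 203.41666667]]
cap flange [[ 576.32920479 -137.69474625   14.5       ]] diam mm [76.30203277 77.30662192]
fins [array([ 595.37637027, -141.46435502,   38.5       ]), array([ 556.54264418, -134.80694198,   38.5       ])]
sep 39.40024658069692 mid [ 575.95950722 -138.1356485    38.5       ] fin axis yaw deg -9.72786929956354
rect ((304.5, 190.0), (7.0, 2.0), 0.0)
rect ((302.0, 203.5), (1.0, 6.0), 90.0)
F 328 tilt 17.764729833142304 az -159.07883243679942 z at cen 139.02107433595685
R 288 tilt 17.73009173443717 az -159.00037986327237 z at cen 152.53546270084752
n [-0.28420087 -0.10877835  0.95257395] tilt 17.716487631028187 az -159.0555705431382 cen [635.39013808 181.1518812  153.16735472] R 40.1897407678641
glass ell ((185.04318237304688, 175.1907501220703), (17.321334838867188, 18.031719207763672), 107.06897735595703)
stand bottom origin est: axis at z=45 [667.66191761 193.50395791  45.        ] ext 18.552711014404665
```

The rows are not in the units I measure in: shifts go in shares of 250 mm and turns go in shares of pi rad. I convert before sending: 195 mm / 250 = 0.78, 160 mm / 250 = 0.64.

```bash
cat > go.py <<'E'
# usage: go.py x y z yawdeg -> shift along tool axes and turn still to do
import sys; from h import *
s=env.state(); A=R.from_euler("xyz",s["tcp_rot"]).as_matrix(); x,y,z,w=map(float,sys.argv[1:5])
t=A.T@(np.array([x,y,z])-s["eef_pos"]); dy=(np.radians(w)-s["tcp_rot"][2]+np.pi)%(2*np.pi)-np.pi
print("shift",t.round(1),"turn",round(-dy,3),"q6",s["joints"][5].round(2),"F",s["ft_force"].round(1),"M",s["moment"].round(2),"rot",s["tcp_rot"].round(3),"t",s["t"])
E
echo '{"x":[0.16, 0.32, 0.48, 0.64, 0.78], "y":[-0.088, -0.176, -0.264, -0.352, -0.44], "z":[0, 0, 0, 0, 0], "rz":[0, 0, 0, 0, 0], "aperture":[1, 1, 1, 1, 1]}' | python3 steer.py
echo '{"x":[0.16, 0.32, 0.48, 0.64, 0.78], "y":[-0.088, -0.176, -0.264, -0.352, -0.44], "z":[0, 0, 0, 0, 0], "rz":[0, 0, 0, 0, 0], "aperture":[1, 1, 1, 1, 1]}' | python3 steer.py
echo '{"x":[0.1, 0.2, 0.28, 0.3, 0.3], "y":[-0.056, -0.112, -0.16, -0.168, -0.168], "z":[0, 0, 0, 0, 0], "rz":[-0.0382, -0.0764, -0.1146, -0.1528, -0.191], "aperture":[1, 1, 1, 1, 1]}' | python3 steer.py
python3 go.py 576.1 -138 80 80.27
```

```text
t: 0.52
eef_pos: [380.3, -401.6, 214.4]
tcp_rot: [-3.141, 0.0, 0.42]
ft_force: [0.6, 0.1, 0.7]
opening: 1.002
grip_force: 0.0
t: 0.93
eef_pos: [504.7, -234.2, 214.5]
tcp_rot: [-3.142, 0.0, 0.421]
ft_force: [-0.1, -0.5, 0.4]
opening: 0.998
grip_force: 0.0
t: 1.35
eef_pos: [555.9, -165.3, 214.2]
tcp_rot: [-3.141, -0.0, 1.029]
ft_force: [0.2, -0.9, -0.5]
opening: 1.002
grip_force: 0.0
shift [ 33.8   3.4 134.2] turn -0.372 q6 0.14 F [ 0.2 -0.9 -0.5] M [-0.   -0.05 -0.04] rot [-3.141 -0.     1.029] t 1.35
```

```bash
python3 - <<'E'
from h import *
# independent cross-check of the cap and rim with the side camera
z=np.load("pics/side0.npz"); P=cloud("side",z["d"]); V,U=np.mgrid[:384,:512]
m=((np.hypot(U-266,V-196)<20)&(P[...,2]>8)&(P[...,2]<60)&(np.hypot(P[...,0]-576,P[...,1]+138)<60))
Q=P[m]; fl=Q[Q[:,2]<22]; fi=Q[Q[:,2]>26]
print("flange mid x",(fl[:,0].min()+fl[:,0].max())/2,"y",(fl[:,1].min()+fl[:,1].max())/2,"z",np.median(fl[:,2]),"fins n",len(fi),fi.mean(0) if len(fi) else "")
n=np.array([-.284,-.109,.953]); c=np.array([635.4,181.2,153.2]); r=P-c; h=r@n; ra=np.linalg.norm(r-h[...,None]*n,axis=-1)
k=(ra<46)&(abs(h)<5)&(ra>28); X=P[k]; print("rim n",k.sum(),"mean h",h[k].mean())
f=(ra<22)&(abs(h+14)<8); print("glass n",f.sum(),"mean h",h[f].mean())
for a in np.arange(0,360,45):
    e=np.cos(np.radians(a))*np.array([n[2],0,-n[0]])/np.hypot(n[0],n[2]); 
    e=e+np.sin(np.radians(a))*np.cross(n,np.array([n[2],0,-n[0]])/np.hypot(n[0],n[2])); s=((r@e)/np.maximum(ra,1)>.92)&k
    if s.sum(): print(a,s.sum(),"h",h[s].mean().round(1),"r max",ra[s].max().round(1))
E
```

```text
flange mid x 575.223979497906 y -139.48784306824922 z 16.147599043058335 fins n 58 [ 572.1012289  -135.7171332    33.79133259]
rim n 272 mean h -0.5321095312366921
glass n 95 mean h -12.150807153719844
0 22 h 0.8 r max 37.0
45 28 h 0.3 r max 39.9
90 48 h -0.6 r max 44.1
135 53 h -1.1 r max 45.9
180 34 h -0.9 r max 45.5
225 23 h 0.1 r max 41.8
270 35 h -1.1 r max 44.3
315 33 h -0.7 r max 41.7
```

Scaled: 134 mm / 250 = 0.536, 120 mm / 250 = 0.48, -0.372 rad / 3.1416 = -0.1184.

```bash

echo '{"x":[0.068, 0.136, 0.136, 0.136, 0.136], "y":[0.008, 0.0136, 0.0136, 0.0136, 0.0136], "z":[0.16, 0.32, 0.48, 0.536, 0.536], "rz":[-0.0382, -0.0764, -0.1146, -0.1184, -0.1184], "aperture":[1, 1, 1, 1, 1]}' | python3 steer.py
python3 go.py 576.0 -138.3 20 80.27
```

```text
t: 1.77
eef_pos: [573.8, -138.9, 76.5]
tcp_rot: [-3.134, -0.001, 1.394]
ft_force: [-0.5, -0.1, -0.4]
opening: 1.002
grip_force: 0.0
shift [ 0.9  2.5 56.4] turn -0.007 q6 -0.17 F [-0.5 -0.1 -0.4] M [ 0.03 -0.1  -0.02] rot [-3.134e+00 -1.000e-03  1.394e+00] t 1.7667
```

```bash

echo '{"x":[0, 0], "y":[0, 0], "z":[0, 0], "rz":[0, 0], "aperture":[1, 1]}' | python3 steer.py
python3 go.py 576.0 -138.3 20 80.27
```

```text
t: 1.93
eef_pos: [576.3, -140.2, 82.0]
tcp_rot: [3.14, 0.0, 1.392]
ft_force: [0.1, -0.5, -0.5]
opening: 0.999
grip_force: 0.0
shift [ 1.8 -0.8 62. ] turn -0.009 q6 -0.17 F [ 0.1 -0.5 -0.5] M [ 0.01 -0.11  0.01] rot [3.14  0.    1.392] t 1.9333
```

Scaled: 50 mm / 250 = 0.2, 40 mm / 250 = 0.16, -0.009 rad / 3.1416 = -0.0029.

```bash

echo '{"x":[0.004, 0.004, 0.004, 0.004, 0.004], "y":[0, 0, 0, 0, 0], "z":[0.08, 0.16, 0.2, 0.2, 0.2], "rz":[0, 0, -0.0029, -0.0029, -0.0029], "aperture":[1, 1, 1, 1, 1]}' | python3 steer.py
python3 go.py 576.0 -138.3 20 80.27; python3 - <<'E'
from h import *
p,d=env.read_camera("side"); cv2.imwrite("pics/g1.png",cv2.resize(p[120:250,150:350],None,fx=4,fy=4,interpolation=2)[:,:,::-1])
E
```

```text
t: 2.35
eef_pos: [576.3, -139.2, 31.6]
tcp_rot: [3.141, 0.0, 1.401]
ft_force: [-0.1, -0.0, -1.0]
opening: 0.997
grip_force: 0.0
shift [ 0.8 -0.4 11.6] turn 0.0 q6 -0.18 F [-0.1 -0.  -1. ] M [-0.07 -0.15 -0.01] rot [3.141 0.    1.401] t 2.35
```

View pics/g1.png

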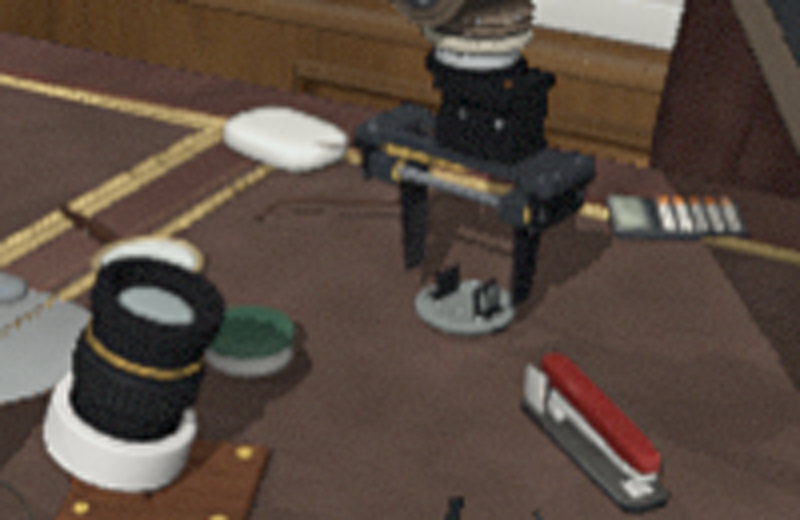

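The open fingers straddle the cap's fins at crop (445,280) and (487,300), in line with them. I'll lower to 20 mm and close.

Scaled: 11.5 mm / 250 = 0.046, 6 mm / 250 = 0.024.

```bash

echo '{"x":[0.0032, 0.0032, 0.0032, 0.0032, 0.0032], "y":[-0.0016, -0.0016, -0.0016, -0.0016, -0.0016], "z":[0.024, 0.046, 0.046, 0.046, 0.046], "rz":[0, 0, 0, 0, 0], "aperture":[1, 1, 1, 0.6, 0.5]}' | python3 steer.py
echo '{"x":[0, 0, 0, 0, 0], "y":[0, 0, 0, 0, 0], "z":[0, 0, 0, 0, 0], "rz":[0, 0, 0, 0, 0], "aperture":[0.4, 0.3, 0, 0, 0]}' | python3 steer.py
python3 go.py 576.0 -138.3 20 80.27
```

```text
t: 2.82
eef_pos: [575.6, -138.0, 19.2]
tcp_rot: [3.142, 0.0, 1.402]
ft_force: [0.6, 0.0, 0.2]
opening: 0.914
grip_force: 0.0
t: 3.23
eef_pos: [575.6, -138.0, 19.2]
tcp_rot: [3.141, 0.0, 1.402]
ft_force: [0.5, -0.1, -0.4]
opening: 0.57
grip_force: 0.0
shift [-0.2  0.4 -0.8] turn 0.001 q6 -0.18 F [ 0.5 -0.1 -0.4] M [ 0.02 -0.11 -0.03] rot [3.141 0.    1.402] t 3.2333
```

Scaled: -0.7 mm / 250 = -0.0028.

```bash

echo '{"x":[0, 0, 0, 0, 0], "y":[0, 0, 0, 0, 0], "z":[-0.0028, -0.0028, -0.0028, -0.0028, -0.0028], "rz":[0, 0, 0, 0, 0], "aperture":[0, 0, 0, 0, 0]}' | python3 steer.py
echo '{"x":[0, 0, 0, 0], "y":[0, 0, 0, 0], "z":[0, 0, 0, 0], "rz":[0, 0, 0, 0], "aperture":[0, 0, 0, 0]}' | python3 steer.py
python3 go.py 576.0 -138.3 20 80.27
```

```text
t: 3.65
eef_pos: [575.8, -138.0, 20.2]
tcp_rot: [3.141, 0.0, 1.402]
ft_force: [-0.4, 0.2, 4.7]
opening: 0.318
grip_force: 29.8
t: 3.98
eef_pos: [575.8, -138.1, 20.2]
tcp_rot: [3.141, 0.0, 1.402]
ft_force: [-0.5, 0.6, 5.0]
opening: 0.314
grip_force: 29.8
shift [-0.2  0.3  0.2] turn 0.001 q6 -0.18 F [-0.5  0.6  5. ] M [ 0.04  0.05 -0.01] rot [3.141 0.    1.402] t 3.9833
```

Scaled: -170 mm / 250 = -0.68, -135 mm / 250 = -0.54.

```bash

echo '{"x":[0, 0, 0, 0, 0], "y":[0, 0, 0, 0, 0], "z":[-0.06, -0.22, -0.38, -0.54, -0.68], "rz":[0, 0, 0, 0, 0], "aperture":[0, 0, 0, 0, 0]}' | python3 steer.py
echo '{"x":[0, 0, 0, 0, 0], "y":[0, 0, 0, 0, 0], "z":[-0.1, -0.12, -0.12, -0.12, -0.12], "rz":[0.0382, 0.0764, 0.1146, 0.1528, 0.191], "aperture":[0, 0, 0, 0, 0]}' | python3 steer.py
echo '{"x":[0, 0, 0, 0, 0], "y":[0, 0, 0, 0, 0], "z":[0, 0, 0, 0, 0], "rz":[0.0382, 0.0764, 0.1146, 0.1388, 0.1388], "aperture":[0, 0, 0, 0, 0]}' | python3 steer.py
python3 go.py 633.5 180.5 220 20.95
```

```text
t: 4.4
eef_pos: [575.5, -137.9, 192.2]
tcp_rot: [3.141, 0.0, 1.402]
ft_force: [0.4, -0.4, -1.7]
opening: 0.312
grip_force: 29.8
t: 4.82
eef_pos: [575.4, -137.9, 219.9]
tcp_rot: [3.142, 0.0, 0.796]
ft_force: [0.4, -0.1, 0.1]
opening: 0.314
grip_force: 29.8
t: 5.23
eef_pos: [575.4, -137.9, 219.6]
tcp_rot: [-3.141, 0.0, 0.362]
ft_force: [-0.8, 0.9, -0.5]
opening: 0.316
grip_force: 29.8
shift [ 167.2 -277.2   -0.4] turn -0.003 q6 0.86 F [-0.8  0.9 -0.5] M [ 0.03 -0.03  0.04] rot [-3.141  0.     0.362] t 5.2333
```

Scaled: -150 mm / 250 = -0.6, -120 mm / 250 = -0.48.

```bash

echo '{"x":[0.072, 0.144, 0.216, 0.288, 0.36], "y":[-0.12, -0.24, -0.36, -0.48, -0.6], "z":[0, 0, 0, 0, 0], "rz":[0, 0, 0, 0, 0], "aperture":[0, 0, 0, 0, 0]}' | python3 steer.py
echo '{"x":[0.08, 0.16, 0.24, 0.308, 0.308], "y":[-0.132, -0.264, -0.396, -0.508, -0.508], "z":[0, 0, 0, 0, 0], "rz":[0, 0, 0, 0, 0], "aperture":[0, 0, 0, 0, 0]}' | python3 steer.py
echo '{"x":[0, 0], "y":[0, 0], "z":[0, 0], "rz":[0, 0], "aperture":[0, 0]}' | python3 steer.py
python3 go.py 633.5 180.5 220 20.95
python3 - <<'E'
from h import *
for n in("top","side"):
    p,d=env.read_camera(n); np.savez(f"pics/{n}1.npz",p=p,d=d)
    cv2.imwrite(f"pics/h_{n}.png",cv2.resize(p[100:230,110:260] ,None,fx=4,fy=4,interpolation=2)[:,:,::-1])
E
```

```text
t: 5.65
eef_pos: [605.9, 35.9, 219.7]
tcp_rot: [3.142, 0.0, 0.369]
ft_force: [0.2, 0.3, -0.9]
opening: 0.31
grip_force: 29.8
t: 6.07
eef_pos: [632.5, 185.8, 219.2]
tcp_rot: [-3.141, -0.0, 0.373]
ft_force: [0.9, -0.8, -1.7]
opening: 0.314
grip_force: 29.8
t: 6.23
eef_pos: [632.2, 180.2, 219.4]
tcp_rot: [3.141, 0.001, 0.368]
ft_force: [-0.6, -0.0, -0.9]
opening: 0.313
grip_force: 29.8
shift [ 1.3  0.2 -0.6] turn 0.002 q6 1.38 F [-0.6 -0.  -0.9] M [-0.03  0.    0.03] rot [3.141e+00 1.000e-03 3.680e-01] t 6.2333
```

View pics/h_side.png

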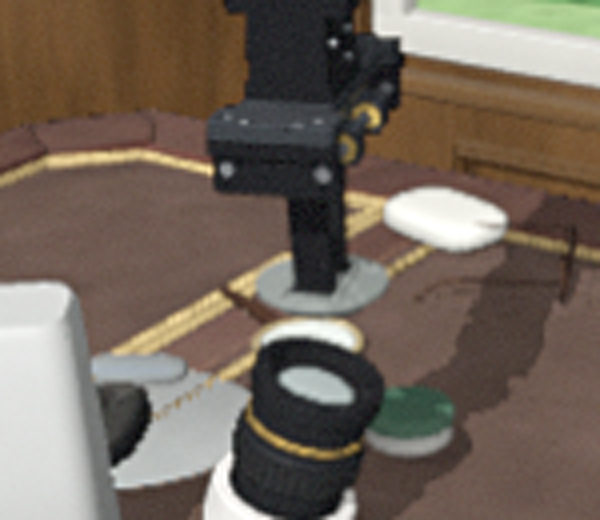

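The cap is held level, with its flange at crop (323,285). The lens rim below it is at about (318,385). I'll compare the flange with the TCP and the rim, both in the side camera.

```bash
python3 - <<'E'
from h import *
T=env.state()["eef_pos"]; z=np.load("pics/side1.npz"); p=z["p"]; P=cloud("side",z["d"]); V,U=np.mgrid[:384,:512]
ex=np.array([np.cos(.3657),np.sin(.3657),0]); ey=np.array([ex[1],-ex[0],0])
def circ(X,o,a,b):
    q=np.c_[(X-o)@a,(X-o)@b]
    for _ in range(4):
        s=np.linalg.lstsq(np.c_[2*q,np.ones(len(q))],(q**2).sum(1),rcond=None)[0]; r=np.sqrt(s[2]+s[0]**2+s[1]**2)
        e=np.hypot(*(q-s[:2]).T)-r; q=q[abs(e)<1.5] if _<3 else q
    return s[:2],r,len(q)
zt=T[2]-20.2+14.5
hsv=cv2.cvtColor(p,cv2.COLOR_RGB2HSV)
m=(np.hypot(U-191,(V-171)*2)<40)&(abs(P[...,2]-zt)<14)&(np.hypot(P[...,0]-T[0],P[...,1]-T[1])<48)
fl=P[m&(p.max(-1)>110)]
print("held flange: n",len(fl),"z med",np.median(fl[:,2])-zt, "tilt fit",np.linalg.lstsq(np.c_[(fl-T)@ex,(fl-T)@ey,np.ones(len(fl))],fl[:,2]-zt,rcond=None)[0])
ct=max(cv2.findContours(m.astype(np.uint8),0,1)[0],key=len).reshape(-1,2)
o,r=rays("side",ct); X=o+r*((zt-o[2])/r[:,2])[:,None]
keep=p[ct[:,1],ct[:,0]].max(-1)>100
print("flange offset in tool x,y, R:",circ(X[keep],np.array([T[0],T[1],zt]),ex,ey))
# rim in side0 image (unoccluded) by depth mask
z=np.load("pics/side0.npz"); P=cloud("side",z["d"]); p=z["p"]
n=np.array([-.2886,-.1105,.9511]); c=np.array([635.4,181.2,153.2]); a=ex-n*(ex@n);a/=np.linalg.norm(a); b=ey-n*(ey@n); b/=np.linalg.norm(b)
rr=P-c;h=rr@n;ra=np.linalg.norm(rr-h[...,None]*n,axis=-1)
m=((ra<50)&(h>-17)&(h<8)).astype(np.uint8)
ct=max(cv2.findContours(m,0,1)[0],key=len).reshape(-1,2); o,r=rays("side",ct); X=o+r*(((c-o)@n)/(r@n))[:,None]
# only the far edge (upper half in picture) is the true rim silhouette
vm=ct[:,1]<np.median(ct[:,1]); print("rim far-edge circle offset (a,b),R",circ(X[vm],c,a,b))
q=np.c_[(X[vm]-c)@a,(X[vm]-c)@b]; print("points with R fixed 41.3:")
from scipy.optimize import least_squares
print(least_squares(lambda s:np.hypot(*(q-s).T)-41.3,[0,0],loss="soft_l1").x)
E
```

```text
held flange: n 263 z med -0.6781104473366213 tilt fit [-0.02089493  0.03130663 -0.92506131]
flange offset in tool x,y, R: (array([ -6.13819295, -10.27534442]), np.float64(39.93844830342331), 24)
rim far-edge circle offset (a,b),R (array([-2.84285091, -3.42117241]), np.float64(41.726135503005885), 25)
points with R fixed 41.3:
[-2.86150562 -2.82821795]
```

```bash
python3 - <<'E'
from h import *
from scipy.optimize import least_squares
T=env.state()["eef_pos"]; z=np.load("pics/side1.npz"); p=z["p"]; P=cloud("side",z["d"])
ex=np.array([np.cos(.3657),np.sin(.3657),0]); ey=np.array([ex[1],-ex[0],0]); zt=T[2]-5.7
m=(abs(P[...,2]-zt)<10)&(np.hypot(P[...,0]-T[0],P[...,1]-T[1])<52)
ct=max(cv2.findContours(m.astype(np.uint8),0,1)[0],key=len).reshape(-1,2); print(ct.min(0),ct.max(0),len(ct))
o,r=rays("side",ct); X=o+r*((zt-o[2])/r[:,2])[:,None]; q=np.c_[(X-T)@ex,(X-T)@ey]
f=least_squares(lambda s:np.hypot(*(q-s).T)-39.3,[0,0],loss="soft_l1",f_scale=.7); e=f.fun
print("offset",f.x); 
for v,(qq,ee) in zip(ct,zip(q,e)): print(v,qq.round(0),ee.round(1),end=" ; ")
E
```

```text
[174 164] [206 178] 76
offset [-5.51246561 -9.77279356]
[194 164] [-4. 32.] 2.0 ; [194 165] [-6. 25.] -4.1 ; [194 166] [-7. 19.] -10.0 ; [194 167] [-9. 14.] -15.7 ; [193 168] [-8.  7.] -22.1 ; [193 169] [-9.  2.] -27.4 ; [192 170] [-8. -5.] -33.4 ; [191 170] [-6. -5.] -34.5 ; [190 169] [-2.  0.] -28.6 ; [189 169] [ 0. -0.] -28.0 ; [188 169] [ 3. -0.] -27.0 ; [187 169] [ 5. -1.] -25.6 ; [186 169] [ 7. -1.] -23.9 ; [185 169] [10. -2.] -22.1 ; [184 169] [12. -2.] -20.1 ; [183 168] [16.  3.] -14.1 ; [183 167] [18.  9.] -9.4 ; [182 166] [22. 15.] -2.8 ; [182 165] [23. 21.] 2.6 ; [181 165] [26. 20.] 4.0 ; [180 166] [26. 14.] 0.4 ; [179 166] [29. 13.] 2.2 ; [178 167] [30.  7.] -0.3 ; [177 167] [32.  7.] 1.7 ; [176 168] [33.  1.] 0.2 ; [175 169] [33. -6.] -0.2 ; [174 170] [ 34. -12.] 0.3 ; [174 171] [ 32. -17.] -0.7 ; [174 172] [ 31. -23.] -0.8 ; [174 173] [ 29. -28.] -0.1 ; [175 174] [ 25. -33.] -0.6 ; [176 175] [ 21. -38.] -0.1 ; [177 175] [ 19. -38.] -1.9 ; [178 176] [ 15. -43.] -0.2 ; [179 176] [ 13. -43.] -1.7 ; [180 177] [  9. -48.] 1.2 ; [181 176] [  8. -42.] -4.4 ; [182 177] [  5. -4
[... 392 characters left out ...]
27. -41.] -0.9 ; [197 177] [-29. -41.] 0.1 ; [198 176] [-30. -35.] -3.6 ; [199 176] [-33. -35.] -2.2 ; [200 175] [-34. -29.] -5.0 ; [201 175] [-36. -29.] -3.3 ; [202 174] [-37. -23.] -5.1 ; [203 174] [-39. -23.] -3.1 ; [204 173] [-40. -17.] -3.7 ; [205 172] [-41. -11.] -3.4 ; [206 171] [-43.  -5.] -2.0 ; [206 170] [-41.   1.] -2.0 ; [206 169] [-40.   7.] -1.1 ; [206 168] [-39.  13.] 0.7 ; [205 167] [-35.  18.] 1.2 ; [204 166] [-31.  24.] 2.8 ; [203 166] [-29.  23.] 1.0 ; [202 166] [-26.  23.] -0.7 ; [201 165] [-23.  28.] 2.5 ; [200 165] [-20.  28.] 1.1 ; [199 165] [-18.  28.] -0.1 ; [198 164] [-14.  33.] 4.4 ; [197 164] [-11.  33.] 3.6 ; [196 165] [-11.  26.] -2.9 ; [195 164] [-7. 32.] 2.4 ;
```

Scaled: 38 mm / 250 = 0.152, 30 mm / 250 = 0.12.

```bash

echo '{"x":[0.0032, 0.0032, 0.0032, 0.0032, 0.0032], "y":[0, 0, 0, 0, 0], "z":[0.06, 0.12, 0.152, 0.152, 0.152], "rz":[0, 0, 0, 0, 0], "aperture":[0, 0, 0, 0, 0]}' | python3 steer.py
echo '{"x":[0, 0], "y":[0, 0], "z":[0.008, 0.008], "rz":[0, 0], "aperture":[0, 0]}' | python3 steer.py
python3 go.py 633.0 180.3 175.7 20.95
echo '{"x":[0, 0], "y":[0, 0], "z":[0.006, 0.006], "rz":[0, 0], "aperture":[0, 0]}' | python3 steer.py
python3 go.py 633.0 180.3 175.7 20.95
```

```text
t: 6.75
eef_pos: [633.3, 180.0, 181.9]
tcp_rot: [3.142, 0.0, 0.365]
ft_force: [-0.4, -0.1, 0.1]
opening: 0.315
grip_force: 29.8
t: 6.92
eef_pos: [633.4, 180.5, 180.4]
tcp_rot: [3.141, -0.001, 0.366]
ft_force: [0.5, -0.4, -1.3]
opening: 0.313
grip_force: 29.8
shift [-0.5  0.1  4.7] turn 0.0 q6 1.38 F [ 0.5 -0.4 -1.3] M [-0.02  0.01 -0.03] rot [ 3.141e+00 -1.000e-03  3.660e-01] t 6.9167
t: 7.08
eef_pos: [633.2, 180.7, 178.5]
tcp_rot: [3.141, -0.0, 0.366]
ft_force: [-0.6, -0.1, -1.2]
opening: 0.312
grip_force: 29.8
shift [-0.4  0.3  2.8] turn 0.0 q6 1.38 F [-0.6 -0.1 -1.2] M [-0.02  0.03 -0.02] rot [ 3.141 -0.     0.366] t 7.0833
```

Scaled: 1.5 mm / 250 = 0.006.

```bash

for i in 1 2 ; do echo '{"x":[0, 0], "y":[0, 0], "z":[0.006, 0.006], "rz":[0, 0], "aperture":[0, 0]}' | python3 steer.py | egrep 'pos|force'; done
python3 go.py 633.0 180.3 175.7 20.95
echo '{"x":[0, 0], "y":[0, 0], "z":[0.006, 0.006], "rz":[0, 0], "aperture":[0, 0]}' | python3 steer.py | egrep 'pos|force'
python3 go.py 633.0 180.3 175.7 20.95
```

```text
eef_pos: [633.1, 180.7, 176.7]
ft_force: [0.9, 0.6, -1.4]
grip_force: 29.8
eef_pos: [633.1, 180.7, 175.1]
ft_force: [-0.2, -1.0, -1.4]
grip_force: 29.8
shift [-0.3  0.4 -0.6] turn 0.0 q6 1.38 F [-0.2 -1.  -1.4] M [0.04 0.03 0.03] rot [3.142 0.    0.366] t 7.4167
eef_pos: [633.3, 180.7, 173.9]
ft_force: [-0.2, -0.1, 2.0]
grip_force: 29.8
shift [-0.4  0.3 -1.8] turn 0.0 q6 1.38 F [-0.2 -0.1  2. ] M [ 0.03  0.02 -0.06] rot [ 3.141 -0.     0.366] t 7.5833
```

Contact comes at z≈174, within 2 mm of the prediction. I'll follow the arc in small steps so the cap pivots in the pads.

```bash

echo '{"x":[-0.0012, -0.0024, -0.0024], "y":[0, 0, 0], "z":[0.004, 0.008, 0.008], "rz":[0, 0, 0], "aperture":[0, 0, 0]}' | python3 steer.py | egrep 'pos|force'
python3 go.py 629.5 178.9 161 20.95
echo '{"x":[-0.0012, -0.0024, -0.0024], "y":[0, 0, 0], "z":[0.004, 0.008, 0.008], "rz":[0, 0, 0], "aperture":[0, 0, 0]}' | python3 steer.py | egrep 'pos|force'
python3 go.py 629.5 178.9 161 20.95
```

```text
eef_pos: [633.0, 180.3, 172.3]
ft_force: [-0.0, -1.0, 4.0]
grip_force: 30.0
shift [-3.8  0.  11.3] turn 0.0 q6 1.38 F [-0. -1.  4.] M [-0.23 -0.12 -0.07] rot [ 3.141e+00 -1.000e-03  3.660e-01] t 7.8333
eef_pos: [632.5, 180.1, 170.5]
ft_force: [-1.1, -2.3, 5.8]
grip_force: 30.0
shift [-3.3 -0.   9.5] turn -0.0 q6 1.38 F [-1.1 -2.3  5.8] M [-0.28 -0.15 -0.05] rot [ 3.141e+00 -2.000e-03  3.660e-01] t 8.0833
```

Scaled: 2 mm / 250 = 0.008, 1 mm / 250 = 0.004.

```bash

for i in 1 2; do echo '{"x":[-0.0012, -0.0024, -0.0024], "y":[0, 0, 0], "z":[0.004, 0.008, 0.008], "rz":[0, 0, 0], "aperture":[0, 0, 0]}' | python3 steer.py | egrep 'pos|ft_force'; done
python3 go.py 629.5 178.9 161 20.95
python3 - <<'E'
from h import *
p,d=env.read_camera("side"); np.savez("pics/side2.npz",p=p,d=d); cv2.imwrite("pics/i1.png",cv2.resize(p[130:230,140:240],None,fx=6,fy=6,interpolation=2)[:,:,::-1])
E
```

```text
eef_pos: [632.0, 179.8, 168.4]
ft_force: [-0.5, -2.1, 4.9]
eef_pos: [631.5, 179.7, 166.5]
ft_force: [0.5, -1.5, 5.3]
shift [-2.2  0.   5.5] turn -0.0 q6 1.38 F [ 0.5 -1.5  5.3] M [-0.14 -0.2  -0.07] rot [ 3.141e+00 -2.000e-03  3.660e-01] t 8.5833
```

View pics/i1.png

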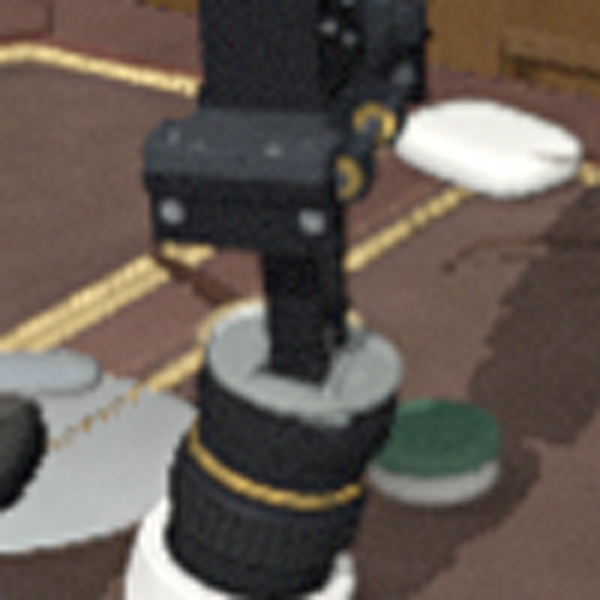

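The cap (crop centre (305,365)) has pivoted to the lens tilt and is entering the rim, well centred. I'll keep going until the force rises.

Scaled: 2 mm / 250 = 0.008, 1 mm / 250 = 0.004.

```bash

for i in 1 2; do echo '{"x":[-0.0012, -0.0024, -0.0024], "y":[0, 0, 0], "z":[0.004, 0.008, 0.008], "rz":[0, 0, 0], "aperture":[0, 0, 0]}' | python3 steer.py | egrep 'pos|ft_force'; python3 go.py 629.5 178.9 161 20.95; done
```

```text
eef_pos: [631.1, 179.6, 164.5]
ft_force: [0.2, 0.0, 4.3]
shift [-1.7  0.1  3.5] turn -0.0 q6 1.38 F [0.2 0.  4.3] M [-0.05 -0.3  -0.05] rot [ 3.141e+00 -2.000e-03  3.660e-01] t 8.8833
eef_pos: [630.5, 179.4, 162.4]
ft_force: [0.1, -1.3, 4.5]
shift [-1.2  0.1  1.4] turn 0.0 q6 1.38 F [ 0.1 -1.3  4.5] M [ 0.   -0.44 -0.03] rot [ 3.141e+00 -2.000e-03  3.660e-01] t 9.1333
```

The rows are not in the units I measure in: shifts go in shares of 250 mm and turns go in shares of pi rad. I convert before sending: 1 mm / 250 = 0.004, 0.7 mm / 250 = 0.0028.

```bash

for i in 1 2; do echo '{"x":[-0.0008, -0.0012, -0.0012], "y":[0, 0, 0], "z":[0.0028, 0.004, 0.004], "rz":[0, 0, 0], "aperture":[0, 0, 0]}' | python3 steer.py | egrep 'pos|ft_force'; python3 go.py 629.5 178.9 161 20.95; done
```

```text
eef_pos: [630.3, 179.4, 161.5]
ft_force: [1.1, -0.2, 5.5]
shift [-0.9  0.2  0.5] turn 0.0 q6 1.38 F [ 1.1 -0.2  5.5] M [ 0.03 -0.51 -0.03] rot [ 3.141e+00 -2.000e-03  3.660e-01] t 9.3833
eef_pos: [630.1, 179.3, 160.7]
ft_force: [1.7, 0.2, 7.2]
shift [-0.7  0.2 -0.3] turn 0.0 q6 1.38 F [1.7 0.2 7.2] M [ 0.09 -0.49 -0.  ] rot [ 3.141e+00 -3.000e-03  3.660e-01] t 9.6333
```

Scaled: 0.8 mm / 250 = 0.0032, -0.1 mm / 250 = -0.0004.

```bash

for i in 1 2 3; do echo '{"x":[-0.0004, -0.0004, -0.0004], "y":[0, 0, 0], "z":[0.0032, 0.0032, 0.0032], "rz":[0, 0, 0], "aperture":[0, 0, 0]}' | python3 steer.py | egrep 'pos|ft_force'; python3 go.py 629.5 178.9 161 20.95; done
```

```text
eef_pos: [630.1, 179.3, 160.6]
ft_force: [-0.3, -0.3, 11.9]
shift [-0.7  0.2 -0.4] turn 0.0 q6 1.38 F [-0.3 -0.3 11.9] M [ 0.01 -0.18 -0.01] rot [ 3.141e+00 -3.000e-03  3.660e-01] t 9.8833
eef_pos: [630.2, 179.3, 160.6]
ft_force: [-1.5, -0.7, 18.0]
shift [-0.8  0.1 -0.4] turn 0.0 q6 1.38 F [-1.5 -0.7 18. ] M [-0.03  0.16  0.02] rot [ 3.141 -0.004  0.366] t 10.1333
eef_pos: [630.2, 179.3, 160.5]
ft_force: [-4.2, -1.5, 22.5]
shift [-0.8  0.2 -0.5] turn 0.0 q6 1.38 F [-4.2 -1.5 22.5] M [-0.05  0.41 -0.03] rot [ 3.141 -0.005  0.366] t 10.3833
```

The cap is against a firm stop at the predicted height. I'll check squareness by depth before releasing.

```bash
cat > chk.py <<'E'
from h import *
n=np.array([-.2886,-.1105,.9511]); c=np.array([635.4,181.2,153.2])
for nm in("side","top"):
    p,d=env.read_camera(nm); P=cloud(nm,d); r=P-c; h=r@n; ra=np.linalg.norm(r-h[...,None]*n,axis=-1)
    k=(ra<38)&(h>-6)&(h<13)&(p.max(-1)>100); X=P[k]
    if k.sum()<30: print(nm,k.sum()); continue
    for _ in range(3):
        g=np.linalg.lstsq(np.c_[X[:,:2]-c[:2],np.ones(len(X))],X[:,2],rcond=None)[0]; e=X[:,2]-np.c_[X[:,:2]-c[:2],np.ones(len(X))]@g; X=X[abs(e)<6]
    q=np.array([-g[0],-g[1],1]);q/=np.linalg.norm(q); print(nm,len(X),"h",((X-c)@n).mean().round(2),"tilt",np.degrees(np.arccos(q[2])).round(1),"az",np.degrees(np.arctan2(q[1],q[0])).round(1))
E
python3 chk.py
```

```text
side 232 h 5.14 tilt 17.8 az -162.9
top 54 h 3.85 tilt 18.8 az -159.8
```

Scaled: -1.2 mm / 250 = -0.0048.

```bash

echo '{"x":[0, 0], "y":[0, 0], "z":[-0.0048, -0.0048], "rz":[0, 0], "aperture":[0, 0]}' | python3 steer.py | egrep 'pos|force'
echo '{"x":[0, 0, 0, 0, 0], "y":[0, 0, 0, 0, 0], "z":[0, 0, 0, 0, 0], "rz":[0, 0, 0, 0, 0], "aperture":[0.4, 0.5, 0.6, 0.6, 0.6]}' | python3 steer.py
echo '{"x":[0, 0, 0], "y":[0, 0, 0], "z":[0, 0, 0], "rz":[0, 0, 0], "aperture":[0.65, 0.65, 0.65]}' | python3 steer.py
python3 chk.py
```

```text
eef_pos: [630.0, 179.2, 160.6]
ft_force: [-2.1, -0.1, 14.1]
grip_force: 30.1
t: 11.07
eef_pos: [628.7, 179.0, 158.4]
tcp_rot: [3.142, 0.001, 0.366]
ft_force: [-0.6, -0.9, 2.5]
opening: 0.583
grip_force: 1.3
t: 11.32
eef_pos: [628.9, 179.1, 158.5]
tcp_rot: [3.142, 0.0, 0.366]
ft_force: [-0.1, -0.7, 2.7]
opening: 0.648
grip_force: 1.1
side 191 h 5.17 tilt 17.8 az -161.4
top 19
```

Scaled: -90 mm / 250 = -0.36, -60 mm / 250 = -0.24.

```bash

echo '{"x":[0, 0, 0, 0, 0], "y":[0, 0, 0, 0, 0], "z":[-0.012, -0.032, -0.1, -0.24, -0.36], "rz":[0, 0, 0, 0, 0], "aperture":[0.65, 0.65, 0.65, 0.65, 0.65]}' | python3 steer.py
echo '{"x":[-0.08, -0.24, -0.4, -0.56, -0.64], "y":[0, 0, 0, 0, 0], "z":[-0.04, -0.08, -0.08, -0.08, -0.08], "rz":[0, 0, 0, 0, 0], "aperture":[0.65, 0.65, 0.65, 0.65, 0.65]}' | python3 steer.py
python3 chk.py; python3 - <<'E'
from h import *
I=[]
for n,b in(("side",(135,225,145,235)),("top",(145,205,155,215))):
    p,d=env.read_camera(n); I.append(cv2.resize(p[b[0]:b[1],b[2]:b[3]],(400,400),interpolation=2))
cv2.imwrite("pics/end.png",np.hstack(I)[:,:,::-1])
E
```

```text
t: 11.83
eef_pos: [628.8, 179.1, 249.9]
tcp_rot: [-3.141, 0.001, 0.366]
ft_force: [0.2, -0.2, 0.4]
opening: 0.649
grip_force: 0.0
t: 12.25
eef_pos: [476.0, 121.0, 269.2]
tcp_rot: [3.141, 0.0, 0.366]
ft_force: [0.7, 0.3, 0.9]
opening: 0.646
grip_force: 0.0
side 236 h 5.19 tilt 18.1 az -161.1
top 569 h 4.16 tilt 17.9 az -159.2
```

View pics/end.png

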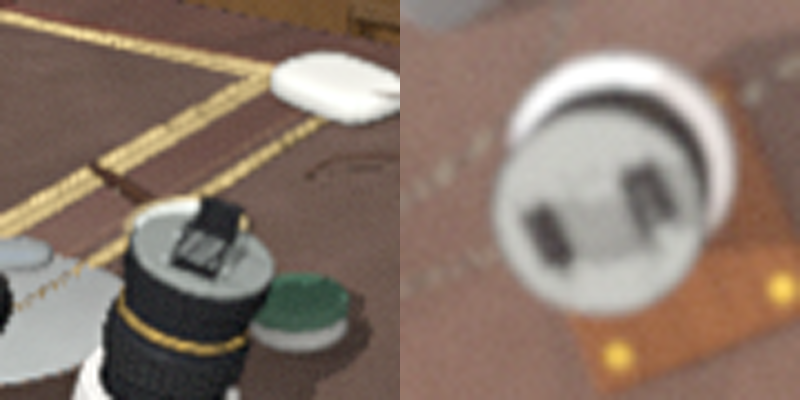

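The end view shows the grey cap flush on the rim all round: side centre (200,245), top centre (600,210). Both fins have sprung out, and the hand is clear. The flange height is 4.2 mm (nominal 4.5) and its tilt is 17.9°, so the cap is seated.

```bash
echo '{"x":[0, 0, 0], "y":[0, 0, 0], "z":[0, 0, 0], "rz":[0, 0, 0], "aperture":[0.65, 0.65, 0.65]}' | python3 steer.py >/dev/null; python3 -c "
from cell import env
print(env.job_done())"
```

```text
the job is handed in; nothing more can be done
None
```

The lens cap sits squarely on the rim with its tabs sprung out, the hand is clear, and the job was handed in at about 12.5 s; the hand-in returned no verdict.

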